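Change trays at the coppersmith's bench

TASK

Put the punches away and bring the copper bowl forward: first push the blue-fronted punch tray fully home with the fingertips, then hook a fingertip behind the raised green front board of the tray with the bowl and draw that tray all the way out to its stop. Do not grip the front boards, do not touch, lift or tip the bowl (it rides out standing in its tray), and leave the block, cup, mallet and hammer where they are.

Things in the scene. Friction and masses are not known exactly. Their poses are not given: they have to be found in the camera images.
- punch_tray (a joint): how far the tray of steel punches (blue front) is drawn out of its rack, m: 0 fully home, 0.13 out against its stop; it starts part-way out (0.05 to 0.10). Sliding friction about 2.5 N; it stays where it is left
- bowl_tray (a joint): how far the tray with the copper bowl (green front) is drawn out of its rack, m: 0 fully home, 0.13 out against its stop; it starts within 0.01 of home. Sliding friction about 2.5 N; it stays where it is left
- punch_facing: outer, blue-painted layer of the punch tray's upright front board: 150 mm wide (y), 52 tall (z), 8 thick (x); moves with the tray. Origin: centre of its underside, 4 mm above the bench. +x points into the rack; the tray opens level along -x. Its outer face, the one to push on, lies at x = -4 mm and z from 0 to 52 mm in this frame.
- punch_lip: inner, blue-painted layer of the punch tray's upright front board: 150 mm wide (y), 52 tall (z), 8 thick (x); moves with the tray. Origin: centre of its underside, 4 mm above the bench. +x points into the rack; the tray opens level along -x. Directly behind the outer layer (16 mm board in all). The nearest punch lies 90 mm behind it.
- bowl_facing: outer, green-painted layer of the bowl tray's upright front board: 150 mm wide (y), 52 tall (z), 8 thick (x); moves with the tray. Origin: centre of its underside, 4 mm above the bench. +x points into the rack; the tray opens level along -x. Its outer face lies at x = -4 mm.
- bowl_lip: inner, green-painted layer of the bowl tray's upright front board: 150 mm wide (y), 52 tall (z), 8 thick (x); moves with the tray. Origin: centre of its underside, 4 mm above the bench. +x points into the rack; the tray opens level along -x. Directly behind the outer layer (16 mm in all). Back face, to hook: x = +4 mm, 36 mm tall over the tray floor; then 70 mm free to the bowl.
- bowl_floor (a point): point on top of the floor of the bowl tray, 20 mm above the bench, 103 mm behind bowl_lip's origin along its +x; axes as bowl_lip; moves with the tray. Inside, the tray is 178 mm long, 112 mm wide, with 16 mm tall side and rear walls; the fixed rack's side cheeks beside it reach 46 mm above the bench
- copper_bowl: loose copper bowl, 76 mm wide at the rim, 40 mm tall, about 0.16 kg, standing upright in the rear half of the green-fronted tray. Origin: centre of its underside, z up
- dapping_block: loose steel doming block, 50 x 50 x 46 mm, about 0.8 kg, standing on the bench between the ways of the two trays. Origin: centre of its underside
- cup: loose blue ceramic cup, 66 mm wide, 75 mm tall, standing on the bench between the two racks. Origin: centre of its underside
- mallet: loose wooden mallet lying on the bench at the left, about 270 mm long (handle along its x, the head at +x, 85 mm across and 56 mm thick). Origin: on the bench under the handle, 140 mm from its free end
- hammer: loose steel hammer lying on the bench at the right, about 260 mm long (handle along its x, the head at +x, 85 mm across and 34 mm thick). Origin: on the bench under the handle, 140 mm from its free end

How it is judged (in metres and radians):
On the way, in this order (a step that is already met when the one before it is completed fails the run):
1. the punch tray is pushed home (within 6 mm) while the bowl tray is still in (under 15 mm out) (value of joint punch_tray below 0.006 m and value of joint bowl_tray below 0.015 m), for 0.2 s.
2. the bowl tray is being drawn out (20 to 120 mm) by fingers pressing on the inner layer of its front board (contact force between the fingers and bowl_lip above 0.5 N and value of joint bowl_tray between 0.02 and 0.12 m), for 0.1 s.
3. the bowl tray is out to its stop (within 8 mm) (value of joint bowl_tray above 0.122 m), for 0.2 s.
At the end, for the whole second after the job is handed in: the punch tray is within 6 mm of home, the bowl tray within 8 mm of its outer stop, the bowl stands upright (within 0.15 rad) and still on the floor of its tray, and block, cup, mallet and hammer are within 20 mm of where they were (value of joint punch_tray below 0.006 m and value of joint bowl_tray above 0.122 m and z of copper_bowl in the frame of bowl_floor between -0.006 and 0.008 m and horizontal distance between copper_bowl and bowl_floor below 0.085 m and angle between copper_bowl's own z axis and vertical below 0.15 rad and linear speed of copper_bowl below 0.02 m/s and distance of each of dapping_block, cup, mallet, hammer from where it was at the start of the episode below 0.02 m); the robot touches nothing.
It fails at once if the block, cup, mallet or hammer is displaced by more than 20 mm (distance of any of dapping_block, cup, mallet, hammer from where it was at the start of the episode above 0.02 m).
It fails at once if the fingers touch the copper bowl (over 1 N) (contact force between the fingers and copper_bowl above 1 N).
It fails at once if the copper bowl is lifted more than 15 mm off the floor of its tray, or tipped more than 0.35 rad (z of copper_bowl in the frame of bowl_floor above 0.015 m or angle between copper_bowl's own z axis and vertical above 0.35 rad).
It fails at once if a front board is gripped: fingers press on its outer and its inner layer at once (over 1.5 N each) ((contact force between the fingers and bowl_lip above 1.5 N and contact force between the fingers and bowl_facing above 1.5 N) or (contact force between the fingers and punch_lip above 1.5 N and contact force between the fingers and punch_facing above 1.5 N)).
It also fails if it takes over 48 s, if anything falls off the work surface, if the arm or the gripper's body presses on something with over 40 N, if the wrist force passes 120 N, or if a joint passes its speed limit or range.

ROBOT

A 6-joint arm with a two-finger parallel gripper is mounted at the origin on the work surface. World frame = base frame: x ahead of the robot, y to its left, z up, the work surface at z = 0. Lengths are in mm, angles in rad, forces in N, time in s.
With the tool pointing down it reaches from about 400 to 925 mm from the base axis. Payload 12.5 kg.
Tool frame: the origin (TCP) lies midway between the tips of the shut fingers; the grasp point (between the pads) lies 19 mm behind it; z points along the fingers, y is the line along which they close (so a half turn about z gives the same grasp; the last joint's range is limited). The gripper opens to 95 mm and grips with 3 to 60 N. Pads are 20 mm wide; open, the fingers measure 119 mm over their backs; the gripper's body (75 mm by 180 mm) begins 59 mm behind the grasp point.
Start: joints at [-1.23, 0.491, 1.559, -0, 1.092, -0.106], TCP at [270.075, -563.654, 214.661] pointing down, gripper open.
Joint ranges: [-3.1, 3.1], [-0.84, 2.19], [0.05, 2.79], [-1.13, 4.28], [0.06, 2.93], [-2.69, 2.69]. Speed limits (rad/s): [2.22, 2.22, 2.79, 3.14, 3.14, 3.14].

INTERFACE

Orientations are given as a unit quaternion [w, x, y, z].
In Python, from plant import r gives the robot as it stands.
- The arm moves only by the tool arm_command, never from a script. Its argument "targets" is one flat list of numbers, 7 for each row, row after row: the shift along the tool's x, y, z in mm, then the turn, a rotation vector about the tool's x, y, z in degrees, then the finger opening in mm, from 0 to 95.1. A call has 1 to 20 rows; each row shifts and turns the commanded pose from where the row before left it, along the tool's axes as they then stand; what a row does not reach is not made up. A row lasts 1/10 s, in which the tool goes at most 50 mm and 8.59 degrees, less where a joint would pass 70% of its speed; a pose out of reach is approached as far as the arm can. A call with a gripper value outside its range is refused whole. The fingers move at their own pace and stop on an object; "force" is the grip in N (left out, the last holds). Time passes only in rows, so rows that do not move let the fingers close. It gives the time, the measured TCP pose, the force, the opening and the grip force at its end, in the units of the state.
- r.get_obs(): the state, without advancing time (a new reading comes with each control period).
- r.read_camera(name): name is "side" or "top" or "wrist"; returns a dict with "img" (420x560x3 uint8, blue, green, red), "K" (3x3 intrinsics, pixels), "distortion" ([k1, k2, p1, p2, k3] as OpenCV has them; the pictures are not rectified), "T" (4x4, takes a point from camera to world coordinates). Camera axes: x right, y down, z forward; pixel columns grow to the right and rows downward; lengths in mm; the calibration is good to about 2 mm. A picture is of the moment at which its call begins. There is no depth.
- r.sign_off(): hands the job in; it is judged then, once.
Trained networks look in a picture, given as the dict that the camera call returned (one of the last four; its "shot" number tells which), for a name from the list of things; names that differ only in an ending like _2 or _b are one class to them, and where a whole thing is asked for, a point or a joint stands for the part that bears it (a point fixed in the world has none). Each returns a list of dicts, best first, with "score" (0 to 1); they miss things now and then, are a little off and sometimes report something else, mostly with a low value. They report only what shows in the picture. A call takes as long as a camera call.
- r.outline_of(picture, thing): "pixels" (420x560 bool, what is visible of it) and "bbox" ([left, top, right, bottom] in pixels, round what is visible of it).
The state is a dict: "time": time; "joint_positions": joint angles; "dq": joint speeds; "joint_efforts": joint torques, N m; "tcp_pos": TCP position; "tcp_rot": TCP orientation; "ft_force": force on the tool from outside, world axes, zero at the start; "torque": the same for the moment, N m; "gripper_width": finger opening in mm; "grasp_force": force on a finger pad.
Only numpy, scipy, OpenCV 4.12 (cv2) and the standard library are available. Lean on these libraries where they do the work, as an engineer would, in place of code of your own. Each camera call takes 0.05 s, during which the arm holds its last target. There are 200 camera calls.

## Working session

There is one attempt and no reset: what is moved stays moved. The work goes in short steps, Python scripts to look and compute and a tool call to move; the robot and the scene stay as the last step left them, time stands still between calls to the robot, and variables do not carry over. Pictures are saved under pics/ and viewed, at most 10 in all, crops included, and the job is handed in when it is done.

Besides the shell and the picture viewer there is one more tool, called after "Request:" as name(argument=value, ...) on one line, values as JSON. arm_command: Moves the arm, as the interface text tells. Its arguments: {"type":"object","properties":{"targets":{"type":"array","items":{"type":"number"}},"force":{"type":"number"}},"required":["targets"]}

```bash
ls; mkdir -p pics; cat > h.py <<'E'
import numpy as np, cv2
from plant import r
def ray(p,uv):
    uv=np.asarray(uv,float).reshape(-1,1,2)
    n=cv2.undistortPoints(uv,np.array(p["K"],float),np.array(p["distortion"],float)).reshape(-1,2)
    T=np.array(p["T"]); d=np.c_[n,np.ones(len(n))]@T[:3,:3].T
    return T[:3,3],d
def atz(p,uv,z):
    o,d=ray(p,uv); return o+d*((z-o[2])/d[:,2])[:,None]
def proj(p,X):
    T=np.linalg.inv(np.array(p["T"])); X=np.asarray(X,float).reshape(-1,3)
    return cv2.projectPoints(X,cv2.Rodrigues(T[:3,:3])[0],T[:3,3],np.array(p["K"],float),np.array(p["distortion"],float))[0].reshape(-1,2)
E
cat > a.py <<'E'
from h import *
ims=[]
for c in ("top","side"):
    p=r.read_camera(c); ims.append(p["img"].copy()); print(c,np.round(p["T"],3).tolist())
    cv2.imwrite(f"pics/{c}0.png",p["img"])
    for t in ["punch_facing","punch_lip","bowl_facing","bowl_lip","copper_bowl","dapping_block","cup","mallet","hammer"]:
        for o in r.outline_of(p,t)[:1]:
            m=o["pixels"].astype(np.uint8); q=cv2.boxPoints(cv2.minAreaRect(cv2.findNonZero(m)))
            print(t,round(o["score"],2),o["bbox"],"top z56:",np.round(atz(p,q,56)[:,:2]).tolist() if c=="top" else "")
print(r.get_obs())
E
python3 a.py
```

```text
pics
top [[-0.021, -0.99, 0.14, 428.375], [-1.0, 0.021, -0.0, -27.02], [-0.003, -0.14, -0.99, 1196.171], [0.0, 0.0, 0.0, 1.0]]
punch_facing 0.63 [92.2, 190.3, 129.3, 277.5] top z56: [[653.0, 504.0], [652.0, 409.0], [399.0, 399.0], [398.0, 491.0]]
punch_lip 0.15 [253.1, 232.4, 275.6, 254.5] top z56: [[472.0, 37.0], [523.0, 26.0], [512.0, -26.0], [460.0, -15.0]]
bowl_facing 0.46 [157.3, 211.1, 207.1, 216.9] top z56: [[577.0, 306.0], [590.0, 305.0], [573.0, 153.0], [560.0, 154.0]]
copper_bowl 0.59 [173.7, 163.1, 196.8, 184.6] top z56: [[747.0, 264.0], [745.0, 193.0], [676.0, 192.0], [678.0, 263.0]]
dapping_block 0.81 [255.2, 234.1, 273.5, 254.8] top z56: [[476.0, 36.0], [523.0, 24.0], [509.0, -25.0], [463.0, -13.0]]
cup 0.55 [254.2, 177.8, 273.7, 200.5] top z56: [[655.0, 46.0], [700.0, 0.0], [651.0, -45.0], [607.0, 0.0]]
mallet 0.85 [89.2, 190.2, 132.7, 279.0] top z56: [[658.0, 508.0], [658.0, 407.0], [396.0, 392.0], [394.0, 491.0]]
hammer 0.73 [407.4, 190.0, 436.3, 277.8] top z56: [[634.0, -424.0], [632.0, -508.0], [385.0, -490.0], [388.0, -408.0]]
side [[-0.76, -0.504, 0.41, 130.968],
[... 582 characters left out ...]
 1.0, 'joint_positions': array([-1.22959558e+00,  4.90888050e-01,  1.55893995e+00,  2.30623534e-05,
        1.09170006e+00, -1.05596000e-01]), 'dq': array([-0.00102496, -0.00088174,  0.00095395,  0.0012319 ,  0.00021481,
       -0.00184273]), 'joint_efforts': array([-4.66490019e-03, -6.12487221e+01, -2.58434540e+01,  6.91127661e-02,
        4.44404909e-02,  1.89305058e-05]), 'tcp_pos': array([ 270.07644023, -563.63210076,  214.65459289]), 'tcp_rot': array([3.08712976e-05, 9.75151367e-01, 2.21539635e-01, 1.39581207e-05]), 'ft_force': array([ 0.23834953,  0.51817466, -0.70454783]), 'torque': array([ 0.06109017, -0.00214126,  0.00708657]), 'grasp_force': 0.0, 'gripper_width': 95.31273551261806}
```

```bash
python3 -c "
import cv2
i=cv2.imread('pics/top0.png')[130:290,80:450]; cv2.imwrite('pics/top0c.png',cv2.resize(i,None,fx=2.15,fy=2.15,interpolation=cv2.INTER_CUBIC))"
```

```text
(no output)
```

View pics/top0c.png

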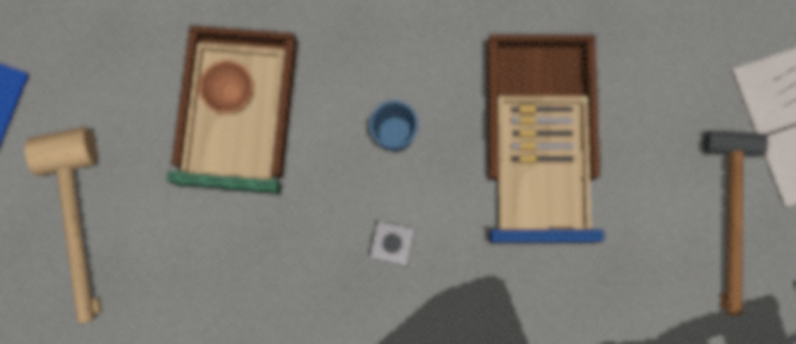

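View pics/side0.png

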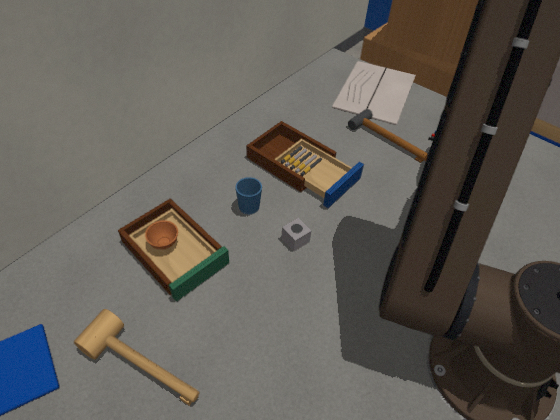

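The top crop shows the green board with the bowl tray behind it at crop (170–282, 170–192), nearly closed. The blue board is at (489–604, 229–243), part-way out. The block and cup stand between them. I'll fit the board boxes to colour masks in both views.

```bash
cat > b.py <<'E'
from h import *
from scipy.optimize import minimize
P={c:r.read_camera(c) for c in("top","side")}
hsv={c:cv2.cvtColor(P[c]["img"],cv2.COLOR_BGR2HSV) for c in P}
def box(q):
    x,y,a=q; c,s=np.cos(a),np.sin(a)   # origin at outer-face... x: lip/facing interface centre
    return np.array([[x+c*u-s*v,y+s*u+c*v,z] for u in(-8,8) for v in(-75,75) for z in(4,56)])
def fit(q0,lo,hi):
    ms={}
    for c in P:
        m=cv2.inRange(hsv[c],lo,hi); g=np.zeros_like(m)
        cv2.fillConvexPoly(g,cv2.convexHull(np.int32(proj(P[c],box(q0)))),255)
        g=cv2.dilate(g,np.ones((25,25))); ms[c]=m&g
    S=8
    def cost(q,cs=P):
        t=0
        for c in cs:
            h=cv2.convexHull(np.float32(proj(P[c],box(q))))
            g=np.zeros((420,560),np.uint8); h8=np.int32(h*16)
            big=np.zeros((420*4,560*4),np.uint8); cv2.fillConvexPoly(big,np.int32(np.round((h*4+1.5)*16)),255,shift=4)
            g=cv2.resize(big,(560,420),interpolation=cv2.INTER_AREA).astype(float)/255
            m=ms[c]/255.; t+=1-np.minimum(g,m).sum()/np.maximum(g,m).sum()
        return t
    for cs in (["top"],["side"],["top","side"]):
        o=minimize(cost,q0,args=(cs,),method="Nelder-Mead",options=dict(initial_simplex=np.array(q0)+np.array([[0,0,0],[15,0,0],[0,15,0],[0,0,.1]])))
        print(cs,np.round(o.x,3),round(o.fun,3),[int((ms[c]>0).sum()) for c in cs])
    return o.x
if __name__=="__main__":
    print("blue");fit([482,-197,0],(100,120,60),(125,255,255))
    print("green");fit([574,230,.05],(60,90,30),(90,255,255))
    print(r.get_obs()["time"])
E
python3 b.py
```

```text
blue
['top'] [ 4.99376e+02 -1.99341e+02  4.00000e-03] 0.426 [209]
['side'] [ 5.00013e+02 -1.99986e+02  1.50000e-02] 0.124 [622]
['top', 'side'] [ 4.99781e+02 -1.99629e+02  9.00000e-03] 0.551 [209, 622]
green
['top'] [ 5.79976e+02  2.31253e+02 -1.76000e-01] 0.578 [163]
['side'] [ 5.83015e+02  2.35322e+02 -9.00000e-02] 0.107 [1134]
['top', 'side'] [ 5.82827e+02  2.35899e+02 -1.02000e-01] 0.707 [163, 1134]
1.1
```

Request:
arm_command(targets=[0,0,0,0,0,8.5,0,0,0,0,0,0,8.5,0,0,0,0,0,0,8,0,15,-30,0,0,0,0,0,15,-30,0,0,0,0,0,15,-30,0,0,0,0,0,15,-30,0,0,0,0,0,15,-30,0,0,0,0,0,15,-30,0,0,0,0,0,15,-30,0,0,0,0,0,15,-30,0,0,0,0,0,15,-30,0,0,0,0,0,15,-30,0,0,0,0,0,15,-30,0,0,0,0,0,10,-30,0,0,0,0,0,0,0,30,0,0,0,0,0,0,30,0,0,0,0,0,0,30,0,0,0,0,0,0,0,0,0,0,0], force=20)

```text
time: 3.0
tcp_pos: [440.1, -201.0, 122.1]
tcp_rot: [-0.001, 1.0, 0.005, -0.002]
ft_force: [-0.0, 0.0, 1.1]
gripper_width: 0.4
grasp_force: 0.0
```

Request:
arm_command(targets=[0,0,23,0,0,0,0,0,0,23,0,0,0,0,0,0,23,0,0,0,0,0,0,23,0,0,0,0,0,0,0,0,0,0,0,10,0,0,0,0,0,0,10,0,0,0,0,0,0,8,0,0,0,0,0,0,4,0,0,0,0,0,0,4,0,0,0,0,0,0,4,0,0,0,0,0,0,4,0,0,0,0,0,0,5,0,0,0,0,0,0,5,0,0,0,0,0,0,5,0,0,0,0,0,0,5,0,0,0,0,0,0,5,0,0,0,0,0,0,5,0,0,0,0,0,0])

```text
time: 4.8
tcp_pos: [515.6, -201.1, 32.5]
tcp_rot: [0.0, 1.0, 0.005, -0.0]
ft_force: [-2.6, -1.5, 0.6]
gripper_width: 0.7
grasp_force: 1.4
```

Request:
arm_command(targets=[5,0,0,0,0,0,0,5,0,0,0,0,0,0,5,0,0,0,0,0,0,5,0,0,0,0,0,0,3,0,0,0,0,0,0,3,0,0,0,0,0,0,3,0,0,0,0,0,0,2,0,0,0,0,0,0,2,0,0,0,0,0,0])

```text
time: 5.7
tcp_pos: [548.4, -200.7, 32.6]
tcp_rot: [0.0, 1.0, 0.005, 0.0]
ft_force: [-2.6, -1.4, -0.8]
gripper_width: 0.4
grasp_force: 1.3
```

```bash
python3 - <<'E'
from h import *
p=r.read_camera("side"); i=p["img"][100:230,230:390]; cv2.imwrite("pics/s1.png",cv2.resize(i,None,fx=4,fy=4,interpolation=cv2.INTER_CUBIC))
E
```

```text
(no output)
```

View pics/s1.png

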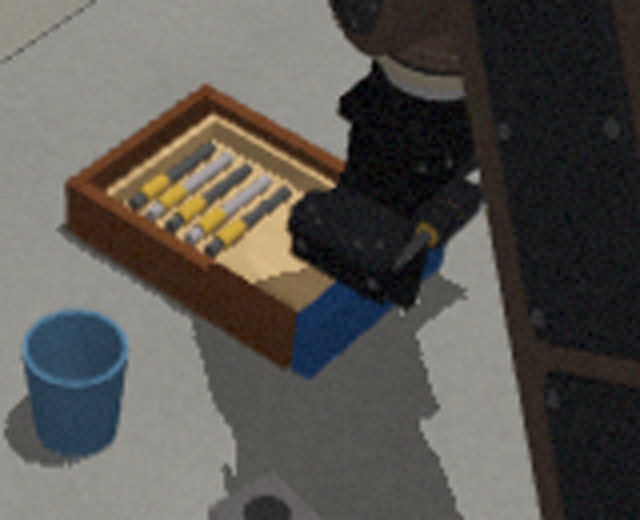

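The side crop shows the blue board (300–440, 250–375) almost against the rack front. The force is still only sliding friction, so I'll keep pushing slowly.

Request:
arm_command(targets=[2,0,0,0,0,0,0,2,0,0,0,0,0,0,2,0,0,0,0,0,0,1,0,0,0,0,0,0,1,0,0,0,0,0,0])

```text
time: 6.25
tcp_pos: [548.8, -200.4, 32.6]
tcp_rot: [-0.002, 1.0, 0.006, -0.008]
ft_force: [-48.6, -14.1, 27.3]
gripper_width: 0.6
grasp_force: 24.1
```

Request:
arm_command(targets=[-10,0,0,0,0,0,0,-15,0,0,0,0,0,0,-15,0,0,0,0,0,0,0,0,-28,0,0,0,0,0,0,-28,0,0,0,0,0,0,-28,0,0,0,0,0,0,-28,0,0,5.8,0,0,0,0,0,0,0,0])

```text
time: 7.05
tcp_pos: [518.1, -201.6, 148.2]
tcp_rot: [0.001, 0.999, -0.047, 0.003]
ft_force: [0.6, -0.3, -0.5]
gripper_width: 0.4
grasp_force: 0.0
```

```bash
python3 - <<'E'
from b import *
print("blue");fit([563,-199,.01],(100,120,60),(125,255,255))
print("green");fit([583,235,-.09],(55,60,20),(95,255,255))
o=r.get_obs();print(o["tcp_pos"],o["tcp_rot"])
E
```

```text
blue
['top'] [ 5.65519e+02 -1.99169e+02  3.00000e-03] 0.98 [8]
['side'] [ 5.67164e+02 -1.98960e+02  2.00000e-03] 0.095 [660]
['top', 'side'] [ 5.67169e+02 -1.98958e+02  2.00000e-03] 1.075 [8, 660]
green
['top'] [ 5.81710e+02  2.34904e+02 -1.43000e-01] 0.384 [242]
['side'] [ 5.82969e+02  2.36037e+02 -1.11000e-01] 0.083 [1176]
['top', 'side'] [ 5.82932e+02  2.36463e+02 -1.06000e-01] 0.478 [242, 1176]
[ 516.64036763 -200.97007154  144.97963439] [ 2.92653214e-04  9.98999169e-01 -4.47193010e-02  8.71247651e-04]
```

Request:
arm_command(targets=[4,-20,0,0,0,0,0,4,-30,0,0,0,0,0,4,-30,0,0,0,0,0,4,-30,0,0,0,0,0,4,-30,0,0,0,0,0,4,-30,0,0,0,0,0,4,-30,0,0,0,0,0,4,-30,0,0,0,0,0,4,-30,0,0,0,0,0,4,-30,0,0,0,0,0,4,-30,0,0,0,0,0,4,-30,0,0,0,0,0,4,-30,0,0,0,0,0,4,-30,0,0,0,0,0,4,-30,0,0,0,0,0,0,0,20,0,0,0,0,0,0,20,0,0,0,0,0,0,20,0,0,0,0,0,0,0,0,0,0,0])

```text
time: 9.05
tcp_pos: [614.1, 231.4, 80.6]
tcp_rot: [0.001, 0.999, -0.045, -0.003]
ft_force: [-0.4, -0.3, 0.8]
gripper_width: 0.7
grasp_force: 0.0
```

```bash
python3 - <<'E'
from h import *
o=r.get_obs();print(o["tcp_pos"],o["tcp_rot"])
p=r.read_camera("side"); i=p["img"][170:320,90:260]; cv2.imwrite("pics/s2.png",cv2.resize(i,None,fx=4,fy=4,interpolation=cv2.INTER_CUBIC))
print((proj(p,[o["tcp_pos"],[616,232.5,20]])-[90,170])*4)
E
```

```text
[614.1247685  231.4111924   80.57229078] [ 9.07873359e-04  9.98992933e-01 -4.47577976e-02 -3.00573688e-03]
[[396.60277417 321.88347944]
 [405.55855859 384.20454716]]
```

View pics/s2.png

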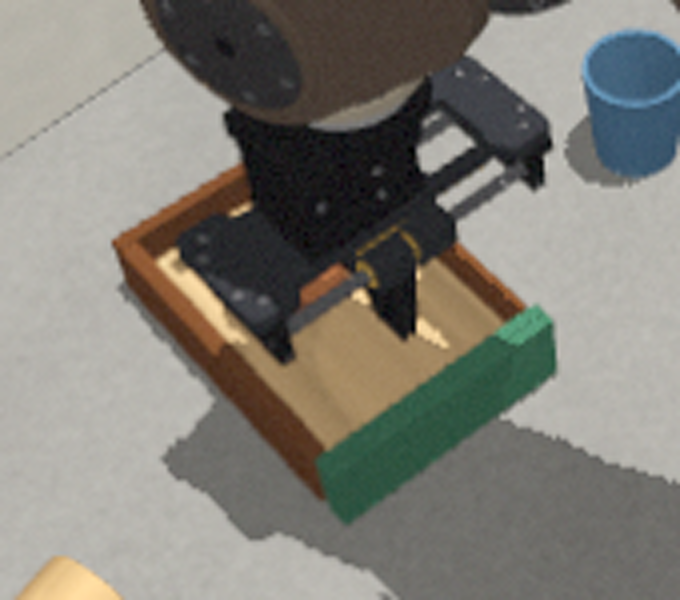

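The side crop shows the shut fingertips at about (405, 335), over the tray floor between the green board and the bowl, with clear space all round. Next: descend and draw.

Request:
arm_command(targets=[0,0,17,0,0,0,0,0,0,17,0,0,0,0,0,0,16,0,0,0,0,0,0,0,0,0,0,0,-4,0,0,0,0,0,0,-4,0,0,0,0,0,0,-4,0,0,0,0,0,0,-3,0,0,0,0,0,0,-3,0,0,0,0,0,0,-3,0,0,0,0,0,0,-3,0,0,0,0,0,0,-3,0,0,0,0,0,0,-4,0,0,0,0,0,0,-4,0,0,0,0,0,0])

```text
time: 10.5
tcp_pos: [580.8, 235.0, 34.6]
tcp_rot: [-0.0, 0.999, -0.045, 0.0]
ft_force: [3.2, 1.5, 1.4]
gripper_width: 0.4
grasp_force: 1.4
```

Request:
arm_command(targets=[-5,0,0,0,0,0,0,-5,0,0,0,0,0,0,-5,0,0,0,0,0,0,-5,0,0,0,0,0,0,-5,0,0,0,0,0,0,-5,0,0,0,0,0,0,-5,0,0,0,0,0,0,-5,0,0,0,0,0,0,-5,0,0,0,0,0,0,-5,0,0,0,0,0,0,-5,0,0,0,0,0,0,-5,0,0,0,0,0,0,-5,0,0,0,0,0,0,-5,0,0,0,0,0,0,-5,0,0,0,0,0,0,-4,0,0,0,0,0,0,-4,0,0,0,0,0,0,-3,0,0,0,0,0,0,-3,0,0,0,0,0,0])

```text
time: 12.4
tcp_pos: [492.3, 243.0, 34.6]
tcp_rot: [0.0, 0.999, -0.045, 0.0]
ft_force: [2.9, 1.8, -0.6]
gripper_width: 0.4
grasp_force: 1.3
```

Request:
arm_command(targets=[-2,0,0,0,0,0,0,-2,0,0,0,0,0,0,-2,0,0,0,0,0,0,-2,0,0,0,0,0,0,-2,0,0,0,0,0,0])

```text
time: 12.9
tcp_pos: [482.4, 243.8, 34.6]
tcp_rot: [0.0, 0.999, -0.045, 0.0]
ft_force: [2.9, 1.4, 0.6]
gripper_width: 0.8
grasp_force: 1.3
```

Request:
arm_command(targets=[-2,0,0,0,0,0,0,-2,0,0,0,0,0,0,-2,0,0,0,0,0,0,-1,0,0,0,0,0,0,-1,0,0,0,0,0,0])

```text
time: 13.4
tcp_pos: [477.1, 244.5, 34.8]
tcp_rot: [-0.0, 0.999, -0.045, 0.003]
ft_force: [18.0, -5.0, -9.2]
gripper_width: 0.3
grasp_force: 9.5
```

Request:
arm_command(targets=[-1,0,0,0,0,0,0,0,0,0,0,0,0,0,0,0,0,0,0,0,0,5,0,0,0,0,0,0,6,0,0,0,0,0,0,6,0,0,0,0,0,0,0,0,-15,0,0,0,0,0,0,-20,0,0,0,0,0,0,-25,0,0,0,0,0,0,-30,0,0,0,0,0,0,-30,0,0,0,0,0,0,-30,0,0,0,0,0,0,0,0,0,0,0])

```text
time: 14.7
tcp_pos: [491.5, 243.6, 188.1]
tcp_rot: [-0.001, 0.999, -0.045, 0.002]
ft_force: [-1.0, 0.2, 0.3]
gripper_width: 0.8
grasp_force: 0.0
```

```bash
python3 - <<'E'
from b import *
fit([463,246,-.09],(55,60,20),(95,255,255)); fit([567,-199,.0],(100,120,60),(125,255,255))
p=P["side"]; cv2.imwrite("pics/s3.png",p["img"]); o=r.get_obs(); print(o["tcp_pos"],o["ft_force"])
E
```

```text
['top'] [ 4.55324e+02  2.50140e+02 -8.60000e-02] 0.596 [131]
['side'] [ 4.56970e+02  2.50031e+02 -9.30000e-02] 0.083 [1170]
['top', 'side'] [ 4.56499e+02  2.49435e+02 -1.05000e-01] 0.687 [131, 1170]
['top'] [ 5.68900e+02 -2.00092e+02 -2.20000e-02] 0.399 [246]
['side'] [ 5.67112e+02 -1.99595e+02 -5.00000e-03] 0.091 [661]
['top', 'side'] [ 5.67342e+02 -1.99406e+02 -2.00000e-03] 0.492 [246, 661]
[490.26640225 243.06429907 184.75195072] [-1.33330911  0.21257979 -1.63825551]
```

View pics/s3.png

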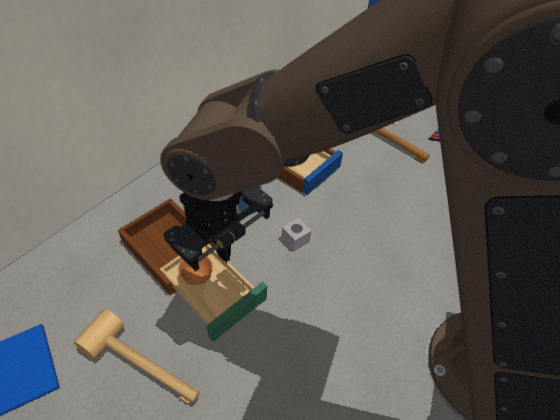

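The picture shows the green tray drawn out (board around 235, 310) with the bowl standing in it, the blue board flush with its rack, and the block and mallet unmoved. Both end stops were also felt as a force rise (48 N and 18 N).

```bash
python3 -c "
from plant import r
print(r.sign_off())"
```

```text
the job is handed in; nothing more can be done
None
```

The job is handed in: the punch tray is pushed fully home, and the bowl tray was drawn out by its inner front board to its stop, about 127 mm by the camera fit, with the bowl still standing in it; the hand-in call returned no verdict.

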